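Change the forming roller in its V-groove

ROBOT

A 6-joint arm with a two-finger parallel gripper is mounted at the origin on the work surface. World frame = base frame: x ahead of the robot, y to its left, z up, the work surface at z = 0. Lengths are in m, angles in rad, forces in N, time in s.
With the tool pointing down it reaches from about 0.35 to 0.85 m from the base axis. Payload 8.1 kg.
Tool frame: the origin (TCP) lies midway between the tips of the shut fingers; the grasp point (between the pads) lies 19 mm behind it; x points along the fingers, y is the direction in which the jaws open and shut, and the axes are right-handed (so a half turn about x gives the same grasp; the last joint's range is limited). The gripper opens to 93 mm and grips with 3 to 60 N. Pads are 15 mm wide; open, the fingers measure 128 mm over their backs; the gripper's body (75 mm by 188 mm) begins 65 mm behind the grasp point.
Start: joints at [-1.219, 0.13, 1.488, -0, 1.523, -0.085], TCP at [0.254, -0.544, 0.219] pointing down, gripper open.
Joint ranges: [-2.96, 2.96], [-0.89, 2.26], [0.02, 2.5], [-1.34, 4.48], [0, 2.73], [-2.66, 2.66]. Speed limits (rad/s): [2.39, 2.39, 2.79, 3.14, 3.14, 3.14].

INTERFACE

Orientations are given as a 3x3 rotation matrix whose columns are the frame's x, y, z axes.
In Python, from station import * gives the robot as it stands. The module is installed in compiled form; this text tells all that it offers.
- The arm moves only by the tool step_arm, never from a script. Its arguments are lists of equal length, an entry for each row: "slide": the shift along the tool's x, y, z in m, a list of three; "roll": the turn about the tool's x in rad; "hand": the finger opening in m, from 0 to 0.093. In form: {"slide": [[x, y, z], ...], "roll": [roll, ...], "hand": [hand, ...]}. A call has 1 to 10 rows; each row shifts and turns the commanded pose from where the row before left it, along the tool's axes as they then stand; what a row does not reach is not made up. A row lasts 1/12 s, in which the tool goes at most 41.7 mm and 7.16 degrees, less where a joint would pass 70% of its speed; a pose out of reach is approached as far as the arm can. A call is refused whole if a number of a shift passes 0.0417 or a number of a turn 0.125, either way. A call with a gripper value outside its range is refused whole. The fingers move at their own pace and stop on an object; the grip force is fixed at half the most. Time passes only in rows, so rows that do not move let the fingers close. It gives the time, the measured TCP pose, the force and the opening at its end, in the units of the state.
- observe(): the state, without advancing time (a new reading comes with each control period).
- grab_frame(name): name is "scene" or "top"; returns the picture (480x640x3 uint8, red, green, blue); there is no depth.
- camera_params(name): a dict with "intrinsics" (3x3 intrinsics, pixels), "R" (3x3) and "t" (3): a world point X has camera coordinates R X + t. Camera axes: x right, y down, z forward; pixel columns grow to the right and rows downward; lengths in m; the calibration is good to about 2 mm. A picture is of the moment at which its call begins. camera_params takes no time and is no camera call.
- sign_off(): hands the job in, once; it reports no verdict.
The state is a dict: "t": time; "joints": joint angles; "qd": joint speeds; "effort": joint torques, N m; "tcp_pos": TCP position; "eef_rot": TCP orientation; "contact_force": force on the tool from outside, world axes, zero at the start; "wrist_torque": the same for the moment, N m; "grip_width": finger opening in m.
Only numpy, scipy, OpenCV 4.12 (cv2) and the standard library are available. Lean on these libraries where they do the work, as an engineer would, in place of code of your own. Each camera call takes 0.05 s, during which the arm holds its last target. There are 200 camera calls.

TASK

Change the forming roller on the sweets bench: lift the short roller out of the V-groove of the cradle and lay it along the empty rest, then take the long roller from its rest, lay it in the open part of the groove with its steel stub towards the stop, and let go of it. Then push it gently along the groove from behind, under the drive head, until its stub is fully home against the stop. Keep the rollers level and off the table, do not ram the stop, leave the other things alone, and let go of everything.

Things in the scene. Friction and masses are not known exactly. Their poses are not given: they have to be found in the camera images.
- cradle: Fixed cradle with one long 90-degree V-groove. Origin at table level; +x along the groove to the stop, z up. Apex 30 mm above the table, rims 18 mm above the apex and 18 mm to either side (plates' outer edges 24 mm). Groove runs from x = -145 mm (open end) to the stop face at x = 135 mm. A roller lying in it has its axis 61.1 mm above the table. Grey base 58 mm wide, 25 mm high, to x = 165 mm.
- head (a point): Grey drive head fixed over the groove: this point is the lower middle of its near face (cradle x = 6 mm), 95 mm above the table. Housing 112 mm wide, 40 mm deep along the groove, up to 175 mm; legs 39 to 53 mm to either side. A roller passes under it with 12 mm to spare. The groove is open above only before this face.
- home_tail (a point): Where the long roller's tail end is when home: cradle x = 0, 61.1 mm above the table, 6 mm before the drive head's face. To push it there the gripper must lean back 20 to 45 degrees, fingertips leading, so that its body stays clear of the head.
- stop: Stop: black rubber-faced block across the groove's far end, 60 mm wide, 20 mm thick, top 89 mm above the table. Turned as the cradle; origin on the face that meets the stub (cradle x = 135 mm), mid-width, 25 mm above the table; x points on along the groove.
- long_roller: Long roller: white plastic barrel 44 mm diameter, 115 mm long, plain steel stub 18 mm diameter, 20 mm long on one end only (135 mm overall). 0.25 to 0.5 kg. Origin on its axis at the barrel's middle; x is its axis, towards the stub; it may be rolled to any angle about it. Starts on rest_a. Pushing it along the groove takes some 2 to 8 N.
- long_roller_tip (a point): Centre of the end face of the long roller's stub, 77.5 mm from its origin along +x.
- long_roller_tail (a point): Centre of the long roller's plain tail end, 57.5 mm from its origin along -x: where it is pushed.
- short_roller: Short roller: the same kind, barrel 44 mm diameter, 70 mm long, stub 15 mm long (85 mm overall), 0.22 kg. Origin on its axis at the barrel's middle, x along the axis to the stub. Starts in the open part of the cradle's groove, stub towards the stop.
- rest_a: Fixed rest on which the long roller starts: V-groove 80 mm long along its x, profile as the cradle's, apex 16 mm above the table, on a white foot 80 x 56 x 10 mm. Origin at table level under its middle, z up. A roller lying in it has its axis 47.1 mm above the table. One rest stands left of the cradle, one right; which is which varies.
- rest_b: Fixed rest identical to rest_a but empty: the place for the short roller, its barrel centred along the groove to about 15 mm, stub to either end. Origin at table level under its middle, x along the groove; a roller lying in it has its axis 47.1 mm above the table.
- bowl: Bystander, to be left where it is: small steel bowl, 100 mm across, 45 mm high. Origin at the middle of its underside.
- jar: Bystander, to be left where it is: amber glass jar, 64 mm across, 90 mm high. Origin at the middle of its underside.
- spatula: Bystander, to be left where it is: kitchen spatula lying on the table. Origin at the middle of its underside, long axis along x.
- brush: Bystander, to be left where it is: pastry brush lying on the table. Origin at the middle of its underside, long axis along x.
- tin: Bystander, to be left where it is: plain steel tin, 48 mm across, 35 mm high, standing close beside the far part of the cradle. Origin at the middle of its underside.
- scraper: Bystander, to be left where it is: dough scraper: 90 x 60 mm steel blade lying flat, wooden grip 20 mm high along one edge. Origin at the middle of its underside.
- cutter: Bystander, to be left where it is: round steel cutter 64 mm across, 32 mm high, standing before the open end of the cradle. Origin at the middle of its underside.
Not all that is in view belongs to the job. Leave any purple look-alike of the short_roller alone.

How it is judged:
By the outcome, as a careful person would: the job done as asked, in the order asked, and still so for the second after the job is handed in, with the robot touching nothing.
It also fails if it takes over 72 s, if anything falls off the work surface, if the arm or the gripper's body presses on something with over 40 N, if the wrist force passes 120 N, or if a joint passes its speed limit or range.

## Working session

There is one attempt and no reset: what is moved stays moved. The work goes in short steps, Python scripts to look and compute and a tool call to move; the robot and the scene stay as the last step left them, time stands still between calls to the robot, and variables do not carry over. Pictures are saved under pics/ and viewed, about 8 in all and at most 12, crops included, and the job is handed in when it is done.

Besides the shell and the picture viewer there is one more tool, called after "Emit:" by a JSON object that holds its "method" and its "body", one argument or row to a line. step_arm: Moves the arm, as the interface text tells. Its arguments: {"type":"object","properties":{"slide":{"type":"array","items":{"type":"array","items":{"type":"number"}}},"roll":{"type":"array","items":{"type":"number"}},"hand":{"type":"array","items":{"type":"number"}}},"required":["slide","roll","hand"]}

```bash
mkdir -p pics
python3 - <<'E'
from station import *
import cv2
for n in("top","scene"):
    cv2.imwrite(f"pics/{n}0.png",grab_frame(n)[:,:,::-1]); c=camera_params(n); print(n,c["intrinsics"].tolist(),c["R"].round(4).tolist(),c["t"].round(4).tolist())
s=observe(); print(s["eef_rot"].round(3),s["tcp_pos"],s["t"])
E
```

```text
top [[574.9538764631116, 0.0, 318.0991110754526], [0.0, 574.9538764631116, 237.60542097711428], [0.0, 0.0, 1.0]] [[-0.0125, -0.9995, -0.0291], [-0.9872, 0.0169, -0.1586], [0.159, 0.0267, -0.9869]] [0.0252, 0.5848, 1.169]
scene [[513.9853894743275, 0.0, 315.7918193253283], [0.0, 513.9853894743275, 247.8694688629078], [0.0, 0.0, 1.0]] [[-0.6661, 0.7458, 0.0059], [0.5756, 0.5191, -0.6319], [-0.4743, -0.4175, -0.775]] [0.3911, -0.2834, 1.3643]
[[-0.001  0.423 -0.906]
 [ 0.002 -0.906 -0.423]
 [-1.    -0.002 -0.   ]] [ 0.25367649 -0.54316658  0.21769025] 0.1
```

View pics/top0.png

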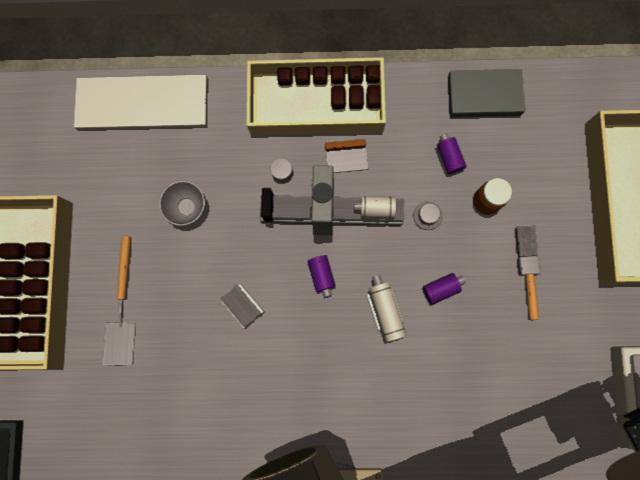

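View pics/scene0.png

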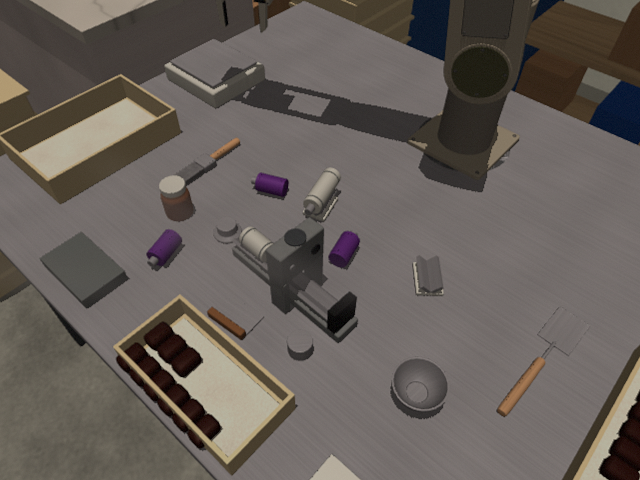

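The top view shows:
- the cradle with its stop at px (266,206), head at (322,195) and open end at (403,210)
- the short roller at (378,207), stub to the left
- the long roller on rest_a at (387,310), stub up at (377,282)
- the empty rest_b at (242,306)
- the purple look-alikes at (322,275), (443,288) and (452,155)

The scene view agrees. Next I'll measure.

```bash
cat > h.py <<'E'
import numpy as np, cv2
from station import *
def ray(n,u,v,z):
    c=camera_params(n);R=np.array(c["R"]);t=np.array(c["t"]);o=-R.T@t
    d=R.T@np.linalg.inv(c["intrinsics"])@[u,v,1]; return o+d*(z-o[2])/d[2]
def px(n,X):
    c=camera_params(n);q=np.array(c["intrinsics"])@(np.array(c["R"])@X+c["t"]);return q[:2]/q[2]
E
python3 - <<'E'
from h import *
im=cv2.imread("pics/top0.png"); hsv=cv2.cvtColor(im,cv2.COLOR_BGR2HSV)
m=cv2.inRange(hsv,(12,12,130),(40,90,255)); m[:140]=0;m[360:]=0;m[:,:215]=0;m[:,465:]=0
cs,_=cv2.findContours(m,cv2.RETR_EXTERNAL,cv2.CHAIN_APPROX_NONE)
vis=im.copy()
for c in cs:
    if cv2.contourArea(c)>100:
        r=cv2.minAreaRect(c); print(r,[ray("top",*p,.05).round(4).tolist() for p in cv2.boxPoints(r)]); cv2.drawContours(vis,[c],-1,(0,255,0),1)
cv2.imwrite("pics/c1.png",np.hstack([cv2.resize(im[140:350,225:425],None,fx=4,fy=4,interpolation=cv2.INTER_CUBIC)])[:,:][:600*2])
a=cv2.resize(im[150:240,250:420],None,fx=4.5,fy=4.5,interpolation=cv2.INTER_CUBIC)[:, :765]
b=cv2.resize(im[280:330,215:270],None,fx=4,fy=4,interpolation=cv2.INTER_CUBIC)
d=cv2.resize(im[270:345,360:415],None,fx=2.6,fy=2.6,interpolation=cv2.INTER_CUBIC)
o=np.zeros((600,765,3),np.uint8);o[:405]=a[:405];o[405:605,:220]=b[:195];o[405:600,300:443]=d[:195]
cv2.imwrite("pics/c1.png",o)
E
```

```text
((339.5, 249.49996948242188), (248.99996948242188, 218.99996948242188), 0.0) [[0.3361, 0.2311, 0.05], [0.804, 0.2386, 0.05], [0.792, -0.3004, 0.05], [0.3305, -0.2762, 0.05]]
```

View pics/c1.png

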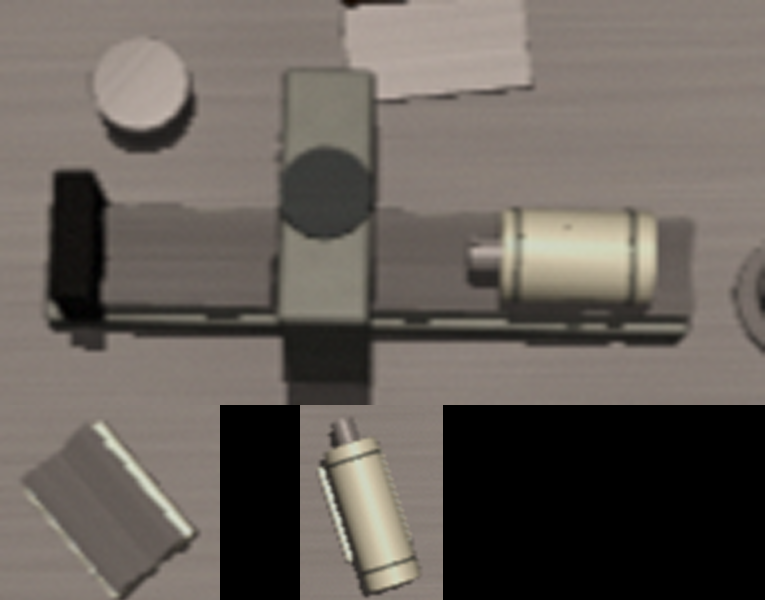

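The zoom shows the short roller's barrel in the groove at about px (379,207). The stop's face is near column 273, and rest_b's rim corners are near (220.5,299), (239,285), (263,313) and (244.5,328). The long roller's stub points up and to the left.

Run:
```python
from h import *
def masks(n,boxes,z):
    im=cv2.imread(f"pics/{n}0.png").astype(int); m=((im[:,:,2]-im[:,:,0]>18)&(im[:,:,2]>125)).astype(np.uint8)*255
    for nm,(x0,x1,y0,y1),zz in zip(("short","long"),boxes,z):
        k=np.zeros_like(m);k[y0:y1,x0:x1]=m[y0:y1,x0:x1]; k=cv2.morphologyEx(k,cv2.MORPH_OPEN,np.ones((3,3)))
        c=max(cv2.findContours(k,cv2.RETR_EXTERNAL,cv2.CHAIN_APPROX_NONE)[0],key=cv2.contourArea)
        r=cv2.minAreaRect(c); P=cv2.boxPoints(r); print(n,nm,np.round(r[0],1),np.round(r[1],1),round(r[2],1))
        mid=[(P[i]+P[(i+1)%4])/2 for i in range(4)]
        if np.linalg.norm(mid[0]-mid[2])<np.linalg.norm(mid[1]-mid[3]): mid=mid[1:]+mid[:1]
        W=[ray(n,*p,zz) for p in (mid[0],mid[2])]; print("  ends",W[0].round(4),W[1].round(4),"len",np.linalg.norm(W[0]-W[1]).round(4),"ctr",ray(n,*r[0],zz).round(4))
        # top ridge
masks("top",[(345,410,185,235),(360,415,270,350)],(.0611,.0471))
masks("scene",[(230,285,220,270),(295,350,160,222)],(.0611,.0471))
Q=[ray("top",u,v,.034)[:2] for u,v in[(220.5,299.25),(238.75,285),(263,313.25),(244.5,328.25)]];Q=np.array(Q)
print("restb",Q.round(4),Q.mean(0),[np.linalg.norm(Q[i]-Q[i-1]).round(4) for i in range(4)])
d=(Q[2]+Q[3]-Q[0]-Q[1])/2;print("dir",np.degrees(np.arctan2(d[1],d[0])))
s=4.5;f=lambda x,y:(250+x/s,150+y/s)
print("cradle near rim ends z.048",ray("top",*f(55,318),.048),ray("top",*f(690,325),.048))
print("stop top face edge z.089",ray("top",*f(97,172),.089),ray("top",*f(103,200),.089), ray("top",*f(53,172),.089))
print("head top z.175",[ray("top",*f(*p),.175).round(4) for p in((285,70),(375,70),(278,320),(372,320))])
```

```text
top short [378. 205.] [18. 34.] 90.0
  ends [ 0.6494 -0.1464  0.0611] [ 0.6508 -0.0751  0.0611] len 0.0713 ctr [ 0.6501 -0.1108  0.0611]
top long [388.9 310.7] [57.7 20.7] 72.8
  ends [ 0.4868 -0.1119  0.0471] [ 0.3734 -0.1435  0.0471] len 0.1177 ctr [ 0.4297 -0.1278  0.0471]
scene short [255.9 238.9] [21.1 12.5] 39.8
  ends [ 0.6358 -0.1482  0.0611] [ 0.6389 -0.0968  0.0611] len 0.0515 ctr [ 0.6374 -0.1223  0.0611]
scene long [322.8 184.5] [12.5 28.8] 33.7
  ends [ 0.3684 -0.1482  0.0471] [ 0.4531 -0.1231  0.0471] len 0.0884 ctr [ 0.4117 -0.1353  0.0471]
restb [[0.4589 0.2247]
 [0.4884 0.1863]
 [0.4283 0.1346]
 [0.3977 0.1733]] [0.44330845 0.17971764] [np.float64(0.0799), np.float64(0.0485), np.float64(0.0792), np.float64(0.0494)]
dir -139.62358072451505
cradle near rim ends z.048 [0.62349615 0.13503661 0.048     ] [ 0.61475295 -0.16411387  0.048     ]
stop top face edge z.089 [0.68373533 0.11065172 0.089     ] [0.67044495 0.10787798 0.089     ] [0.68413741 0.1310022  0.089     ]
head top z.175 [array([0.7054, 0.0205, 0.175 ]), array([ 0.7046, -0.0181,  0.175 ]), array([0.5964, 0.0246, 0.175 ]), array([ 0.5957, -0.015 ,  0.175 ])]
```

Emit:
{"method": "step_arm", "body": {
  "slide": [
    [0,0,0],
    [0,0,0],
    [0,0,0],
    [0,0,0],
    [0,0,0],
    [0,0,0],
    [0,0,0],
    [0,0,0],
    [0,0,0],
    [0,0,0]
  ],
  "roll": [-0.11,-0.11,-0.11,-0.11,-0.11,-0.11,-0.11,-0.11,-0.11,-0.11],
  "hand": [0.07,0.07,0.07,0.07,0.07,0.07,0.07,0.07,0.07,0.07]
}}

```text
t: 0.93
tcp_pos: [0.2537, -0.5433, 0.218]
eef_rot: [[-0.0, 1.0, -0.029], [0.001, -0.029, -1.0], [-1.0, -0.0, -0.001]]
contact_force: [-0.5, 0.3, 0.5]
grip_width: 0.0698
```

Emit:
{"method": "step_arm", "body": {
  "slide": [
    [0,0.025,-0.029],
    [0,0.025,-0.029],
    [0,0.025,-0.029],
    [0,0.025,-0.029],
    [0,0.025,-0.029],
    [0,0.025,-0.029],
    [0,0.025,-0.029],
    [0,0.025,-0.029],
    [0,0.025,-0.029],
    [0,0.025,-0.029]
  ],
  "roll": [0,0,0,0,0,0,0,0,0,0],
  "hand": [0.07,0.07,0.07,0.07,0.07,0.07,0.07,0.07,0.07,0.07]
}}

```text
t: 1.77
tcp_pos: [0.5143, -0.2606, 0.2183]
eef_rot: [[-0.0, 0.999, -0.034], [0.0, -0.034, -0.999], [-1.0, -0.001, -0.0]]
contact_force: [0.4, -0.9, -0.4]
grip_width: 0.0704
```

```bash
cat >> h.py <<'E'
def plan(p,az):
    s=observe();R=np.array(s["eef_rot"]);P=np.array(s["tcp_pos"])
    a=np.degrees(np.arctan2(R[1,1],R[0,1])); r=-np.radians((az-a+90)%180-90)
    from scipy.spatial.transform import Rotation as Ro
    R2=R@Ro.from_rotvec([r,0,0]).as_matrix()
    print("t",round(s["t"],2),"tcp",P.round(4),"az",a.round(2),"x",R[:,0].round(3),"grip",round(s["grip_width"],4),"F",np.round(s["contact_force"],1),"q",np.round(s["joints"],2))
    print("roll",r.round(4),"then slide",(R2.T@(np.array(p)-P)).round(4))
E
python3 -c "
from h import *
plan([.647,-.111,.12],-1.7)"
```

```text
t 1.77 tcp [ 0.5143 -0.2606  0.2183] az -1.95 x [-0.  0. -1.] grip 0.0704 F [ 0.4 -0.9 -0.4] q [-0.56  0.07  1.56 -0.    1.52 -0.52]
roll -0.0044 then slide [ 0.0982  0.1282 -0.1534]
```

Emit:
{"method": "step_arm", "body": {
  "slide": [
    [0,0.0183,-0.022],
    [0,0.0183,-0.022],
    [0,0.0183,-0.022],
    [0,0.0183,-0.022],
    [0,0.0183,-0.022],
    [0,0.0183,-0.022],
    [0,0.0183,-0.022],
    [0.02,0,0],
    [0.03,0,0],
    [0.025,0,0]
  ],
  "roll": [0,0,0,0,0,0,0,0,0,0],
  "hand": [0.07,0.07,0.07,0.07,0.07,0.07,0.07,0.07,0.07,0.07]
}}

```text
t: 2.6
tcp_pos: [0.6471, -0.1119, 0.1422]
eef_rot: [[0.0, 0.999, -0.033], [-0.0, -0.033, -0.999], [-1.0, 0.0, 0.0]]
contact_force: [-0.9, -0.1, -0.4]
grip_width: 0.0701
```

Emit:
{"method": "step_arm", "body": {
  "slide": [
    [0.02,0,0],
    [0.02,0,0],
    [0.02,0,0],
    [0.015,0,0],
    [0.01,0,0],
    [0.005,0,0],
    [0,0,0]
  ],
  "roll": [0,0,0,0,0,0,0],
  "hand": [0.07,0.07,0.07,0.07,0.07,0.07,0.07]
}}

```text
t: 3.18
tcp_pos: [0.6461, -0.1126, 0.0524]
eef_rot: [[-0.002, 0.999, -0.034], [0.0, -0.034, -0.999], [-1.0, -0.002, -0.0]]
contact_force: [0.1, -0.3, 1.1]
grip_width: 0.0699
```

Run:
```python
from h import *
plan([.647,-.111,.053],-1.7)
a=grab_frame("top")[150:250,330:470,::-1];b=grab_frame("scene")[180:300,190:330,::-1]
o=np.zeros((480,800,3),np.uint8);o[:400,:400]=cv2.resize(a,(400,286)).repeat(1,0)[:400] if 0 else 0
o=np.hstack([cv2.resize(a,(400,286)),cv2.resize(b,(334,286))]);cv2.imwrite("pics/g1.png",o)
```

```text
t 3.18 tcp [ 0.6461 -0.1126  0.0524] az -1.95 x [-0.002  0.    -1.   ] grip 0.0699 F [ 0.1 -0.3  1.1] q [-0.25  0.41  1.47 -0.    1.26 -0.22]
roll -0.0044 then slide [-0.0006  0.0009 -0.0016]
```

View pics/g1.png

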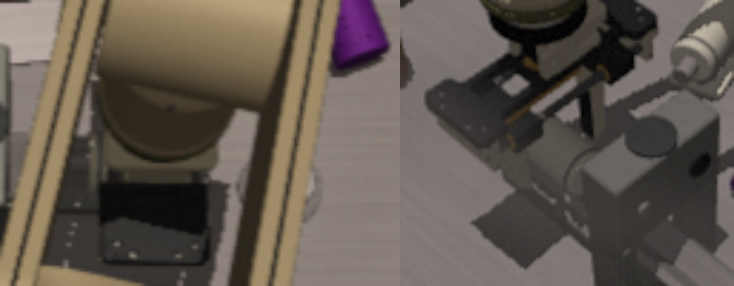

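The fingers straddle the short roller, with clear gaps to the head. Now I'll close and lift.

Emit:
{"method": "step_arm", "body": {
  "slide": [
    [0,0,0],
    [0,0,0],
    [0,0,0],
    [0,0,0],
    [0,0,0],
    [0,0,0]
  ],
  "roll": [0,0,0,0,0,0],
  "hand": [0.055,0.045,0.03,0.03,0.03,0.03]
}}

```text
t: 3.78
tcp_pos: [0.645, -0.1128, 0.054]
eef_rot: [[-0.004, 0.999, -0.034], [0.0, -0.034, -0.999], [-1.0, -0.004, -0.0]]
contact_force: [-10.9, 0.2, 8.9]
grip_width: 0.0433
```

```bash
python3 -c "
from h import *
plan([.647,-.111,.053],-1.7)"
```

```text
t 3.78 tcp [ 0.645  -0.1128  0.054 ] az -1.95 x [-0.004  0.    -1.   ] grip 0.0433 F [-10.9   0.2   8.9] q [-0.25  0.4   1.47 -0.    1.27 -0.22]
roll -0.0043 then slide [ 0.001   0.0019 -0.0019]
```

Emit:
{"method": "step_arm", "body": {
  "slide": [
    [-0.003,0,0],
    [-0.007,0,0],
    [-0.015,0,0],
    [-0.02,0,0],
    [-0.025,0,0],
    [-0.025,0,0],
    [-0.025,0,0],
    [-0.025,0,0],
    [-0.015,0,0],
    [-0.005,0,0]
  ],
  "roll": [0,0,0,0,0,0,0,0,0,0],
  "hand": [0.03,0.03,0.03,0.03,0.03,0.03,0.03,0.03,0.03,0.03]
}}

```text
t: 4.62
tcp_pos: [0.6489, -0.1132, 0.2246]
eef_rot: [[0.007, 0.999, -0.034], [-0.002, -0.034, -0.999], [-1.0, 0.007, 0.002]]
contact_force: [-0.0, -0.1, -2.1]
grip_width: 0.043
```

Emit:
{"method": "step_arm", "body": {
  "slide": [
    [0,0,0],
    [0,0,0],
    [0,0,0],
    [0,0,0],
    [0,0,0],
    [0,0,0],
    [0,0,0],
    [0,0,0],
    [0,0,0],
    [0,0,0]
  ],
  "roll": [0.07,0.09,0.09,0.09,0.09,0.09,0.09,0.09,0.08,0.05],
  "hand": [0.03,0.03,0.03,0.03,0.03,0.03,0.03,0.03,0.03,0.03]
}}

```text
t: 5.45
tcp_pos: [0.6465, -0.1126, 0.2182]
eef_rot: [[-0.001, 0.646, -0.763], [0.0, -0.763, -0.646], [-1.0, -0.001, 0.0]]
contact_force: [0.7, 0.2, -2.3]
grip_width: 0.0434
```

Run:
```python
from h import *
plan([.4433,.1797,.219],-49.6)
b=grab_frame("scene")[60:360,150:470,::-1]
cv2.imwrite("pics/g2.png",cv2.resize(b,None,fx=1.8,fy=1.8))
```

```text
t 5.45 tcp [ 0.6465 -0.1126  0.2182] az -49.76 x [-0.001  0.    -1.   ] grip 0.0434 F [ 0.7  0.2 -2.3] q [-0.25  0.28  1.32  0.    1.54  0.62]
roll -0.0028 then slide [-0.0005 -0.3543 -0.0347]
```

View pics/g2.png

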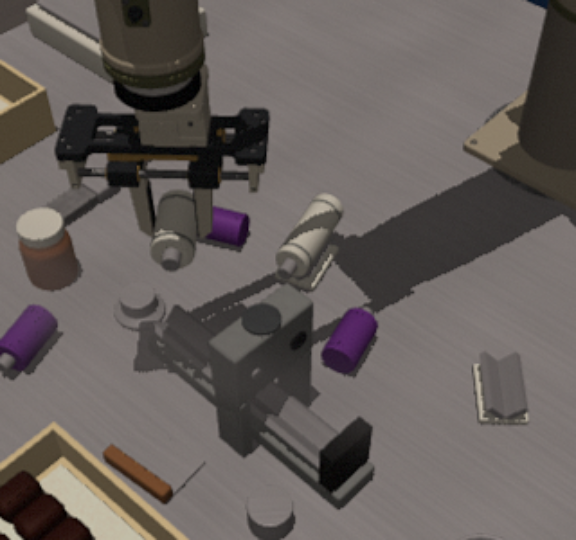

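Emit:
{"method": "step_arm", "body": {
  "slide": [
    [0,-0.012,-0.001],
    [0,-0.024,-0.002],
    [0,-0.027,-0.003],
    [0,-0.027,-0.003],
    [0,-0.027,-0.003],
    [0,-0.027,-0.003],
    [0,-0.027,-0.003],
    [0,-0.027,-0.003],
    [0,-0.027,-0.003],
    [0,-0.027,-0.003]
  ],
  "roll": [0,0,0,0,0,0,0,0,0,0],
  "hand": [0.03,0.03,0.03,0.03,0.03,0.03,0.03,0.03,0.03,0.03]
}}

```text
t: 6.33
tcp_pos: [0.5026, 0.0974, 0.2185]
eef_rot: [[-0.0, 0.651, -0.759], [0.0, -0.759, -0.651], [-1.0, -0.0, 0.0]]
contact_force: [-0.4, 0.4, -2.1]
grip_width: 0.0433
```

Emit:
{"method": "step_arm", "body": {
  "slide": [
    [0,-0.027,-0.003],
    [0,-0.027,-0.003],
    [0,-0.024,-0.002],
    [0,-0.016,0],
    [0,-0.008,0],
    [0.02,0,0],
    [0.03,0,0],
    [0.03,0,0],
    [0.03,0,0],
    [0.02,0,0]
  ],
  "roll": [0,0,0,0,0,0,0,0,0,0],
  "hand": [0.03,0.03,0.03,0.03,0.03,0.03,0.03,0.03,0.03,0.03]
}}

```text
t: 7.17
tcp_pos: [0.4422, 0.1783, 0.0856]
eef_rot: [[-0.003, 0.65, -0.76], [-0.001, -0.76, -0.65], [-1.0, -0.001, 0.003]]
contact_force: [0.1, -0.8, -3.8]
grip_width: 0.0432
```

Run:
```python
from h import *
plan([.4433,.1797,.041],-49.6)
b=grab_frame("scene")[200:340,360:500,::-1];a=grab_frame("top")[240:360,180:300,::-1]
cv2.imwrite("pics/g3.png",np.hstack([cv2.resize(a,(400,400)),cv2.resize(b,(400,400))]))
```

```text
t 7.17 tcp [0.4422 0.1783 0.0856] az -49.46 x [-0.003 -0.001 -1.   ] grip 0.0432 F [ 0.1 -0.8 -3.8] q [ 0.28 -0.1   1.97 -0.    1.27  1.14]
roll 0.0025 then slide [ 0.0446 -0.0003 -0.0019]
```

View pics/g3.png

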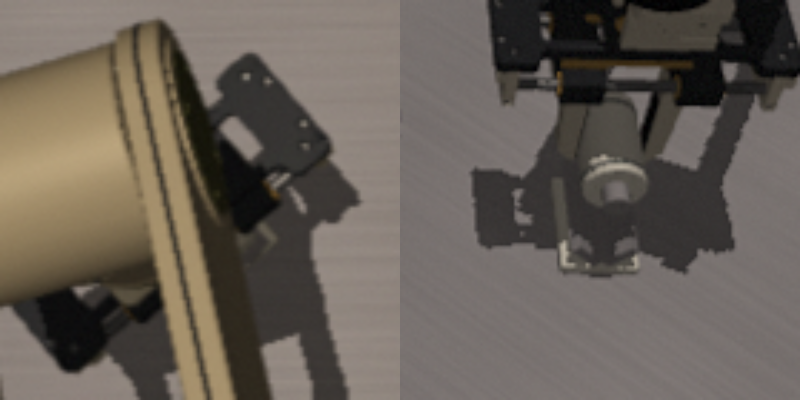

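The roller hangs above rest_b and lines up with its groove. I'll lower it.

Emit:
{"method": "step_arm", "body": {
  "slide": [
    [0.012,0,-0.001],
    [0.012,0,-0.001],
    [0.008,0,0],
    [0.005,0,0],
    [0.003,0,0],
    [0.002,0,0],
    [0.001,0,0],
    [0.001,0,0],
    [0,0,0]
  ],
  "roll": [0,0,0,0,0,0,0,0,0],
  "hand": [0.03,0.03,0.03,0.03,0.03,0.03,0.03,0.03,0.03]
}}

```text
t: 8.02
tcp_pos: [0.4453, 0.1805, 0.0449]
eef_rot: [[0.0, 0.649, -0.76], [0.0, -0.76, -0.649], [-1.0, 0.0, -0.0]]
contact_force: [-0.6, -0.0, -2.0]
grip_width: 0.0433
```

```bash
python3 -c "
from h import *
plan([.4433,.1797,.040],-49.6)"
```

```text
t 8.02 tcp [0.4453 0.1805 0.0449] az -49.5 x [ 0.  0. -1.] grip 0.0433 F [-0.6 -0.  -2. ] q [ 0.28 -0.03  1.99  0.    1.19  1.14]
roll 0.0017 then slide [ 0.0049 -0.0007  0.0021]
```

Emit:
{"method": "step_arm", "body": {
  "slide": [
    [0.0015,0,0],
    [0.0015,0,0],
    [0.001,0,0],
    [0,0,0]
  ],
  "roll": [0,0,0,0],
  "hand": [0.03,0.03,0.03,0.03]
}}

```text
t: 8.35
tcp_pos: [0.4457, 0.1813, 0.0435]
eef_rot: [[0.001, 0.65, -0.76], [0.001, -0.76, -0.65], [-1.0, -0.0, -0.002]]
contact_force: [-13.0, -0.6, 24.2]
grip_width: 0.0434
```

Emit:
{"method": "step_arm", "body": {
  "slide": [
    [0,-0.002,0],
    [0,0,0],
    [0,0,0],
    [0,0,0],
    [0,0,0],
    [0,0,0]
  ],
  "roll": [0,0,0,0,0,0],
  "hand": [0.03,0.046,0.052,0.06,0.07,0.07]
}}

```text
t: 8.85
tcp_pos: [0.4438, 0.1818, 0.0405]
eef_rot: [[0.0, 0.649, -0.761], [-0.0, -0.761, -0.649], [-1.0, 0.0, 0.0]]
contact_force: [-0.4, -0.2, 1.3]
grip_width: 0.0668
```

Emit:
{"method": "step_arm", "body": {
  "slide": [
    [-0.01,0,0],
    [-0.02,0,0],
    [-0.03,0,0],
    [-0.03,0,0],
    [-0.03,0,0],
    [-0.03,0,0],
    [-0.03,0,0]
  ],
  "roll": [0,0,0,0.125,0.125,0.125,0.06],
  "hand": [0.07,0.07,0.07,0.07,0.07,0.07,0.07]
}}

```text
t: 9.43
tcp_pos: [0.4436, 0.1818, 0.223]
eef_rot: [[0.001, 0.261, -0.965], [0.0, -0.965, -0.261], [-1.0, 0.0, -0.001]]
contact_force: [0.8, 0.1, -0.4]
grip_width: 0.0701
```

Run:
```python
from h import *
plan([.4297,-.1278,.18],-74.4)
b=grab_frame("scene")[200:340,360:500,::-1];a=grab_frame("top")[240:360,180:300,::-1]
cv2.imwrite("pics/g4.png",np.hstack([cv2.resize(a,(400,400)),cv2.resize(b,(400,400))]))
```

```text
t 9.43 tcp [0.4436 0.1818 0.223 ] az -74.85 x [ 0.001  0.    -1.   ] grip 0.0701 F [ 0.8  0.1 -0.4] q [ 0.28 -0.2   1.81 -0.    1.54  1.59]
roll -0.0078 then slide [0.0429 0.2945 0.0967]
```

View pics/g4.png

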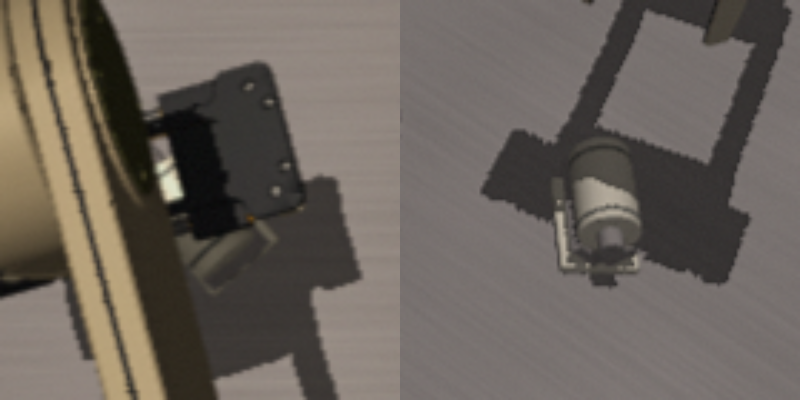

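The short roller lies squarely in rest_b. Now the long roller.

Emit:
{"method": "step_arm", "body": {
  "slide": [
    [0,0.0293,0.01],
    [0,0.0293,0.01],
    [0,0.0293,0.01],
    [0,0.0293,0.01],
    [0,0.0293,0.01],
    [0,0.0293,0.01],
    [0,0.0293,0.01],
    [0,0.0293,0.01],
    [0,0.0293,0.01],
    [0,0.0293,0.01]
  ],
  "roll": [-0.008,0,0,0,0,0,0,0,0,0],
  "hand": [0.07,0.07,0.07,0.07,0.07,0.07,0.07,0.07,0.07,0.07]
}}

```text
t: 10.37
tcp_pos: [0.4277, -0.1287, 0.2206]
eef_rot: [[-0.0, 0.277, -0.961], [0.0, -0.961, -0.277], [-1.0, -0.0, 0.0]]
contact_force: [0.5, -0.1, 0.4]
grip_width: 0.0703
```

Emit:
{"method": "step_arm", "body": {
  "slide": [
    [0.025,0,0],
    [0.03,0,0],
    [0.03,0,0],
    [0.03,0,0],
    [0.025,0,0],
    [0.02,0,0],
    [0.014,0,0],
    [0.006,0,0],
    [0.003,0,0],
    [0,0,0]
  ],
  "roll": [0,0,0,0,0,0,0,0,0,0],
  "hand": [0.07,0.07,0.07,0.07,0.07,0.07,0.07,0.07,0.07,0.07]
}}

```text
t: 11.2
tcp_pos: [0.4281, -0.1272, 0.0375]
eef_rot: [[-0.001, 0.276, -0.961], [0.0, -0.961, -0.276], [-1.0, -0.0, 0.001]]
contact_force: [-0.2, -0.1, 0.6]
grip_width: 0.0699
```

Emit:
{"method": "step_arm", "body": {
  "slide": [
    [0,0,0],
    [0,0,0],
    [0,0,0],
    [0,0,0],
    [0,0,0],
    [0,0,0],
    [0,0,0]
  ],
  "roll": [0,0,0,0,0,0,0],
  "hand": [0.06,0.05,0.042,0.03,0.03,0.03,0.03]
}}

```text
t: 11.78
tcp_pos: [0.4277, -0.1231, 0.0382]
eef_rot: [[-0.002, 0.276, -0.961], [0.008, -0.961, -0.276], [-1.0, -0.008, -0.0]]
contact_force: [-6.0, 22.8, 16.7]
grip_width: 0.0432
```

```bash
python3 -c "
from h import *
plan([.4275,-.127,.040],-74.4)"
```

```text
t 11.78 tcp [ 0.4277 -0.1231  0.0382] az -73.96 x [-0.002  0.008 -1.   ] grip 0.0432 F [-6.  22.8 16.7] q [-0.4  -0.12  2.08  0.01  1.18  0.89]
roll 0.0077 then slide [-0.0018  0.0037  0.0013]
```

Emit:
{"method": "step_arm", "body": {
  "slide": [
    [0,-0.002,0],
    [0,-0.002,0],
    [-0.003,0,0],
    [-0.007,0,0],
    [-0.015,0,0],
    [-0.02,0,0],
    [-0.025,0,0],
    [-0.025,0,0],
    [-0.025,0,0],
    [-0.02,0,0]
  ],
  "roll": [0,0,0,0,0,0,0,0,0,0],
  "hand": [0.03,0.03,0.03,0.03,0.03,0.03,0.03,0.03,0.03,0.03]
}}

```text
t: 12.62
tcp_pos: [0.4273, -0.1238, 0.18]
eef_rot: [[0.001, 0.276, -0.961], [-0.001, -0.961, -0.276], [-1.0, 0.001, -0.001]]
contact_force: [0.1, -0.2, -4.2]
grip_width: 0.0434
```

Emit:
{"method": "step_arm", "body": {
  "slide": [
    [-0.01,0,0],
    [0,0,0],
    [0,0,0],
    [0,0,0],
    [0,0,0],
    [0,0,0],
    [0,0,0],
    [0,0,0],
    [0,0,0],
    [0,0,0]
  ],
  "roll": [0,-0.06,-0.1,-0.1,-0.1,-0.1,-0.1,-0.1,-0.1,-0.1],
  "hand": [0.03,0.03,0.03,0.03,0.03,0.03,0.03,0.03,0.03,0.03]
}}

```text
t: 13.45
tcp_pos: [0.4266, -0.1234, 0.1868]
eef_rot: [[-0.002, 0.91, -0.414], [0.0, -0.414, -0.91], [-1.0, -0.002, 0.0]]
contact_force: [0.2, -0.9, -5.1]
grip_width: 0.0431
```

Emit:
{"method": "step_arm", "body": {
  "slide": [
    [0,0,0],
    [0,0,0],
    [0,0,0],
    [0,0,0],
    [0,0,0],
    [0,0,0]
  ],
  "roll": [-0.1,-0.1,-0.1,-0.08,-0.03,0],
  "hand": [0.03,0.03,0.03,0.03,0.03,0.03]
}}

```text
t: 13.95
tcp_pos: [0.4266, -0.1234, 0.1869]
eef_rot: [[-0.001, 1.0, -0.02], [0.0, -0.02, -1.0], [-1.0, -0.001, -0.0]]
contact_force: [-0.9, -0.3, -3.9]
grip_width: 0.0431
```

Run:
```python
from h import *
plan([.644,-.105,.18],-1.8)
cv2.imwrite("pics/t5.png",grab_frame("top")[:,:,::-1]);f=grab_frame("scene")[:,:,::-1];cv2.imwrite("pics/s5.png",f)
cv2.imwrite("pics/g5.png",cv2.resize(f[60:360,180:500],None,fx=2,fy=2))
```

```text
t 13.95 tcp [ 0.4266 -0.1234  0.1869] az -1.13 x [-0.001  0.    -1.   ] grip 0.0431 F [-0.9 -0.3 -3.9] q [-0.4  -0.29  1.94 -0.    1.49 -0.38]
roll 0.0116 then slide [ 0.0066  0.2167 -0.0252]
```

View pics/g5.png

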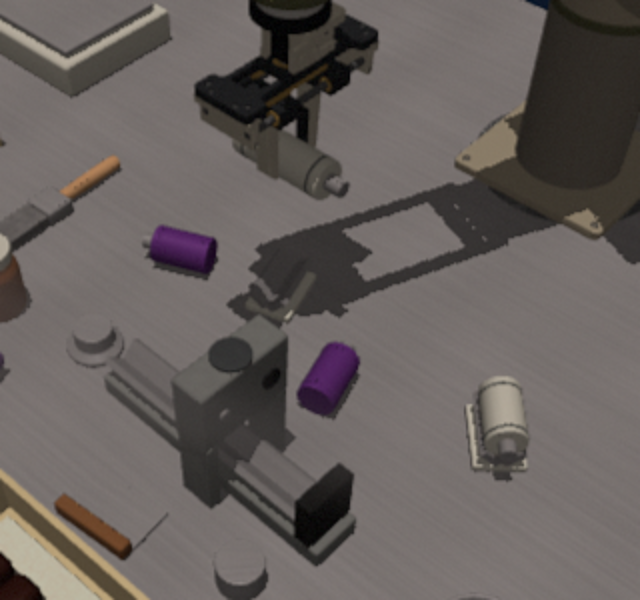

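Run:
```python
from h import *
print("tip by scene",ray("scene",352.5,153.5,.195)," expected",-.1234+.0775)
im=cv2.imread("pics/t5.png")[190:370,330:430]; cv2.imwrite("pics/g6.png",cv2.resize(im,None,fx=3.3,fy=3.3,interpolation=cv2.INTER_CUBIC))
# head near-face top edge, scene view: corners at g5 (175,378),(288,326)?  far-face edge (225,~400)
for p in((175,378),(250,315),(288,330),(212,398)): print(p,ray("scene",180+p[0]/2,60+p[1]/2,.175).round(4))
for p in((297,493),(350,467),(303,540)): print("stop",p,ray("scene",180+p[0]/2,60+p[1]/2,.089).round(4))
```

```text
tip by scene [ 0.42187727 -0.05012162  0.195     ]  expected -0.045899999999999996
(175, 378) [ 0.7005 -0.0138  0.175 ]
(250, 315) [ 0.6011 -0.0156  0.175 ]
(288, 330) [0.5916 0.0227 0.175 ]
(212, 398) [0.6948 0.0257 0.175 ]
stop (297, 493) [0.6758 0.1093 0.089 ]
stop (350, 467) [0.6217 0.1271 0.089 ]
stop (303, 540) [0.7089 0.1449 0.089 ]
```

View pics/g6.png

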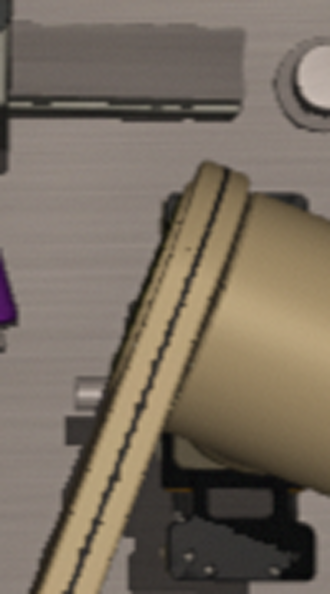

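Run:
```python
from h import *
print("tip top",ray("top",353.0,309.2,.195))
plan([.6445,-.1000,.187],-1.8)
```

```text
tip top [ 0.42857291 -0.049225    0.195     ]
t 14.05 tcp [ 0.4268 -0.1234  0.1871] az -1.3 x [-0.001  0.    -1.   ] grip 0.0435 F [-0.5 -0.8 -4.4] q [-0.4  -0.29  1.94 -0.    1.49 -0.37]
roll 0.0088 then slide [-1.000e-04  2.168e-01 -3.020e-02]
```

Emit:
{"method": "step_arm", "body": {
  "slide": [
    [0,0.01,0],
    [0,0.02,0],
    [0,0.027,0],
    [0,0.027,0],
    [0,0.027,0],
    [0,0.027,0],
    [0,0.027,0],
    [0,0.025,0],
    [0,0.018,0],
    [0,0.009,0]
  ],
  "roll": [0.009,0,0,0,0,0,0,0,0,0],
  "hand": [0.03,0.03,0.03,0.03,0.03,0.03,0.03,0.03,0.03,0.03]
}}

```text
t: 14.88
tcp_pos: [0.6457, -0.1297, 0.1865]
eef_rot: [[-0.001, 1.0, -0.031], [0.0, -0.031, -1.0], [-1.0, -0.001, -0.0]]
contact_force: [0.9, -0.6, -4.8]
grip_width: 0.043
```

Emit:
{"method": "step_arm", "body": {
  "slide": [
    [0.015,0,-0.01],
    [0.025,0,-0.01],
    [0.025,0,-0.006],
    [0.025,0,-0.004],
    [0.015,0,0],
    [0.01,0,0],
    [0,0,0]
  ],
  "roll": [0,0,0,0,0,0,0],
  "hand": [0.03,0.03,0.03,0.03,0.03,0.03,0.03]
}}

```text
t: 15.47
tcp_pos: [0.6428, -0.0994, 0.069]
eef_rot: [[-0.005, 1.0, -0.031], [0.001, -0.031, -1.0], [-1.0, -0.006, -0.001]]
contact_force: [-0.2, 0.9, -4.9]
grip_width: 0.0435
```

Run:
```python
from h import *
plan([.6445,-.0990,.053],-1.8)
f=grab_frame("scene")[:,:,::-1]
cv2.imwrite("pics/g7.png",cv2.resize(f[170:330,200:370],None,fx=3.5,fy=3.5))
```

```text
t 15.47 tcp [ 0.6428 -0.0994  0.069 ] az -1.77 x [-0.005  0.001 -1.   ] grip 0.0435 F [-0.2  0.9 -4.9] q [-0.23  0.38  1.48 -0.    1.29 -0.2 ]
roll 0.0006 then slide [ 0.016   0.0018 -0.0004]
```

View pics/g7.png

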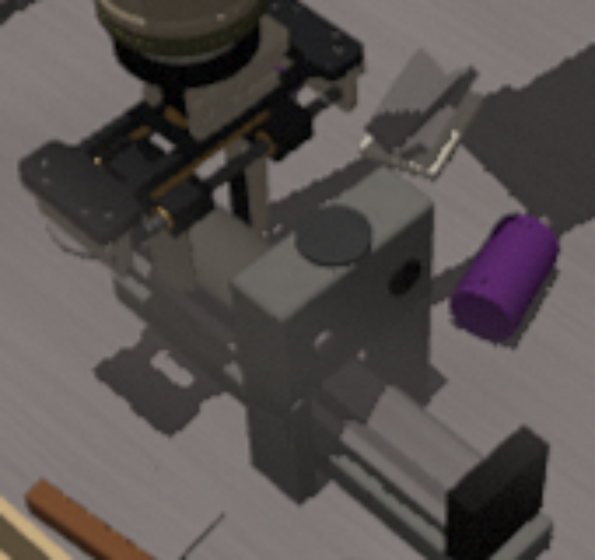

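Emit:
{"method": "step_arm", "body": {
  "slide": [
    [0.006,0,0],
    [0.004,0,0],
    [0.002,0,0],
    [0.0015,0,0],
    [0.0015,0,0],
    [0,0,0]
  ],
  "roll": [0,0,0,0,0,0],
  "hand": [0.03,0.03,0.03,0.03,0.03,0.03]
}}

```text
t: 16.02
tcp_pos: [0.645, -0.0999, 0.0576]
eef_rot: [[0.0, 1.0, -0.03], [0.0, -0.03, -1.0], [-1.0, 0.0, -0.0]]
contact_force: [0.1, 0.2, -5.2]
grip_width: 0.0434
```

Emit:
{"method": "step_arm", "body": {
  "slide": [
    [0.001,0,0],
    [0.001,0,0],
    [0.001,0,0],
    [0.001,0,0],
    [0,0,0],
    [0,0,0]
  ],
  "roll": [0,0,0,0,0,0],
  "hand": [0.03,0.03,0.03,0.03,0.03,0.03]
}}

```text
t: 16.52
tcp_pos: [0.6451, -0.0998, 0.0537]
eef_rot: [[0.0, 1.0, -0.03], [-0.0, -0.03, -1.0], [-1.0, 0.0, 0.0]]
contact_force: [0.8, -0.0, -3.9]
grip_width: 0.0432
```

Emit:
{"method": "step_arm", "body": {
  "slide": [
    [0.0008,0,0],
    [0.0007,0,0],
    [0,0,0],
    [0,0,0]
  ],
  "roll": [0,0,0,0],
  "hand": [0.03,0.03,0.03,0.03]
}}

```text
t: 16.85
tcp_pos: [0.6456, -0.0998, 0.0532]
eef_rot: [[0.001, 1.0, -0.03], [0.0, -0.03, -1.0], [-1.0, 0.001, -0.0]]
contact_force: [-2.4, 2.1, 5.7]
grip_width: 0.043
```

Emit:
{"method": "step_arm", "body": {
  "slide": [
    [0,0,0],
    [0,0,0],
    [0,0,0],
    [0,0,0],
    [-0.005,0,0],
    [-0.015,0,0],
    [-0.025,0,0],
    [-0.035,0,0],
    [-0.035,0,0],
    [-0.035,0,0]
  ],
  "roll": [0,0,0,0,0,0,0,0,0,0],
  "hand": [0.044,0.048,0.055,0.065,0.07,0.07,0.07,0.07,0.07,0.07]
}}

```text
t: 17.68
tcp_pos: [0.6449, -0.0998, 0.2052]
eef_rot: [[0.001, 1.0, -0.03], [-0.0, -0.03, -1.0], [-1.0, 0.001, 0.0]]
contact_force: [0.9, -0.5, 0.3]
grip_width: 0.0699
```

Run:
```python
from h import *
plan([.64,-.24,.2],-1.8)
```

```text
t 17.68 tcp [ 0.6449 -0.0998  0.2052] az -1.72 x [ 0.001 -0.    -1.   ] grip 0.0699 F [ 0.9 -0.5  0.3] q [-0.23  0.28  1.35 -0.    1.52 -0.2 ]
roll 0.0015 then slide [ 0.0052 -0.0005  0.1403]
```

Released. The interface has no lean command, so I'll test whether an out-of-reach move at +y azimuth tilts the tool outward, and whether that tilt stays. I'll do this high and clear of everything.

Emit:
{"method": "step_arm", "body": {
  "slide": [
    [-0.04,0,0],
    [-0.04,0,0],
    [-0.04,0,0],
    [-0.04,0,0],
    [-0.04,0,0],
    [0,-0.022,-0.033],
    [0,-0.022,-0.033],
    [0,-0.022,-0.033],
    [0,-0.022,-0.033],
    [0,-0.022,-0.033]
  ],
  "roll": [0,0,0,0,0,0,0,0,0,0],
  "hand": [0.04,0.02,0,0,0,0,0,0,0,0]
}}

```text
t: 18.52
tcp_pos: [0.5386, 0.0696, 0.4038]
eef_rot: [[0.002, 1.0, -0.03], [0.0, -0.03, -1.0], [-1.0, 0.002, -0.0]]
contact_force: [0.1, 0.1, -0.1]
grip_width: 0.0078
```

Emit:
{"method": "step_arm", "body": {
  "slide": [
    [0,-0.022,-0.033],
    [0,-0.022,-0.033],
    [0,-0.022,-0.033],
    [0,-0.022,-0.033],
    [0,-0.022,-0.033],
    [0,-0.022,-0.033],
    [0,-0.022,-0.033],
    [0,-0.022,-0.033],
    [0,-0.022,-0.033],
    [0,-0.022,-0.033]
  ],
  "roll": [0,0,0,0,0,0,0,0,0,0],
  "hand": [0,0,0,0,0,0,0,0,0,0]
}}

```text
t: 19.35
tcp_pos: [0.3284, 0.4061, 0.404]
eef_rot: [[0.002, 1.0, -0.03], [0.002, -0.03, -1.0], [-1.0, 0.002, -0.002]]
contact_force: [1.0, 0.6, 0.3]
grip_width: 0.0003
```

Emit:
{"method": "step_arm", "body": {
  "slide": [
    [0,-0.022,-0.033],
    [0,-0.022,-0.033],
    [0,-0.022,-0.033],
    [0,-0.022,-0.033],
    [0,-0.022,-0.033],
    [0,-0.022,-0.033],
    [0,-0.022,-0.033],
    [0,-0.022,-0.033],
    [0,-0.022,-0.033],
    [0,-0.022,-0.033]
  ],
  "roll": [0,0,0,0,0,0,0,0,0,0],
  "hand": [0,0,0,0,0,0,0,0,0,0]
}}

```text
t: 20.18
tcp_pos: [0.1185, 0.7422, 0.4042]
eef_rot: [[0.001, 1.0, -0.03], [0.002, -0.03, -1.0], [-1.0, 0.0, -0.002]]
contact_force: [0.5, 2.1, 1.1]
grip_width: 0.0004
```

Run:
```python
from h import *
plan([.0,1,.4],-1.8)
```

```text
t 20.18 tcp [0.1185 0.7422 0.4042] az -1.72 x [ 0.001  0.002 -1.   ] grip 0.0004 F [0.5 2.1 1.1] q [ 1.34  0.63  0.53 -0.    1.98  1.37]
roll 0.0014 then slide [ 0.0047 -0.1266 -0.254 ]
```

Emit:
{"method": "step_arm", "body": {
  "slide": [
    [0,-0.025,-0.01],
    [0,-0.025,-0.02],
    [0,-0.025,-0.03],
    [0,-0.025,-0.03],
    [0,0,-0.03],
    [0,0,-0.03],
    [0,0,-0.03]
  ],
  "roll": [0,0,0,0,0,0,0],
  "hand": [0,0,0,0,0,0,0]
}}

```text
t: 20.77
tcp_pos: [0.0363, 0.8445, 0.3688]
eef_rot: [[0.003, 1.0, -0.029], [0.065, -0.029, -0.997], [-0.998, 0.001, -0.065]]
contact_force: [-0.0, 0.2, 0.7]
grip_width: 0.0003
```

Run:
```python
from h import *
plan([.0,1,.4],-1.8)
```

```text
t 20.77 tcp [0.0363 0.8445 0.3688] az -1.66 x [ 0.003  0.065 -0.998] grip 0.0003 F [-0.   0.2  0.7] q [1.47 1.01 0.02 0.   2.04 1.5 ]
roll 0.0025 then slide [-0.0211 -0.0411 -0.156 ]
```

It does tilt outward. I'll keep going.

Emit:
{"method": "step_arm", "body": {
  "slide": [
    [0,0,-0.03],
    [0,0,-0.03],
    [0,0,-0.03],
    [0,0,-0.03],
    [0,0,-0.03],
    [0,0,-0.03]
  ],
  "roll": [0,0,0,0,0,0],
  "hand": [0,0,0,0,0,0]
}}

```text
t: 21.27
tcp_pos: [0.0378, 0.9099, 0.3372]
eef_rot: [[0.008, 1.0, -0.029], [0.189, -0.03, -0.982], [-0.982, 0.003, -0.189]]
contact_force: [-0.5, 0.1, 0.3]
grip_width: 0.0001
```

Run:
```python
from h import *
plan([.0,1,.4],-1.8)
```

```text
t 21.27 tcp [0.0378 0.9099 0.3372] az -1.73 x [ 0.008  0.189 -0.982] grip 0.0001 F [-0.5  0.1  0.3] q [1.47 1.06 0.02 0.01 1.87 1.5 ]
roll 0.0012 then slide [-0.045  -0.0404 -0.0992]
```

Emit:
{"method": "step_arm", "body": {
  "slide": [
    [-0.01,0,-0.03],
    [-0.01,0,-0.03],
    [-0.01,0,-0.03],
    [-0.01,0,-0.03],
    [-0.01,0,-0.03],
    [-0.01,0,-0.03],
    [-0.01,0,-0.03],
    [-0.01,0,-0.03]
  ],
  "roll": [0,0,0,0,0,0,0,0],
  "hand": [0,0,0,0,0,0,0,0]
}}

```text
t: 21.93
tcp_pos: [0.0372, 0.9566, 0.3968]
eef_rot: [[0.015, 1.0, -0.027], [0.365, -0.031, -0.93], [-0.931, 0.004, -0.365]]
contact_force: [0.9, -0.4, 0.3]
grip_width: 0.0005
```

Run:
```python
from h import *
plan([.0,1,.4],-1.8)
```

```text
t 21.93 tcp [0.0372 0.9566 0.3968] az -1.76 x [ 0.015  0.365 -0.931] grip 0.0005 F [ 0.9 -0.4  0.3] q [1.47 1.01 0.02 0.02 1.74 1.51]
roll 0.0007 then slide [ 0.0123 -0.0385 -0.0405]
```

Emit:
{"method": "step_arm", "body": {
  "slide": [
    [-0.01,0,-0.03],
    [-0.01,0,-0.03],
    [-0.01,0,-0.03],
    [-0.01,0,-0.03],
    [-0.01,0,-0.03],
    [-0.01,0,-0.03],
    [-0.01,0,-0.03],
    [-0.01,0,-0.03],
    [-0.01,0,-0.03]
  ],
  "roll": [0,0,0,0,0,0,0,0,0],
  "hand": [0,0,0,0,0,0,0,0,0]
}}

```text
t: 22.68
tcp_pos: [0.036, 0.9859, 0.4974]
eef_rot: [[0.022, 0.999, -0.023], [0.544, -0.031, -0.839], [-0.839, 0.006, -0.544]]
contact_force: [0.3, 0.3, -0.0]
grip_width: 0.0007
```

Emit:
{"method": "step_arm", "body": {
  "slide": [
    [0,0,0.02],
    [0,0,0.03],
    [0,0,0.03],
    [0,0,0.03]
  ],
  "roll": [0,0,0,0],
  "hand": [0,0,0,0]
}}

```text
t: 23.02
tcp_pos: [0.035, 0.9301, 0.4618]
eef_rot: [[0.022, 0.999, -0.023], [0.544, -0.031, -0.838], [-0.839, 0.006, -0.544]]
contact_force: [0.2, 0.2, 1.4]
grip_width: 0.0005
```

Run:
```python
from h import *
plan([.64,-.2,.4],-1.8)
```

```text
t 23.02 tcp [0.035  0.9301 0.4618] az -1.79 x [ 0.022  0.544 -0.839] grip 0.0005 F [0.2 0.2 1.4] q [1.46 0.52 0.68 0.04 1.36 1.5 ]
roll 0.0001 then slide [-0.5499  0.6398  0.9671]
```

The tool now leans 33° towards +y and keeps that lean. I'll bring it round behind the roller's tail.

Emit:
{"method": "step_arm", "body": {
  "slide": [
    [-0.0124,0.0178,0.0301],
    [-0.0124,0.0178,0.0301],
    [-0.0124,0.0178,0.0301],
    [-0.0124,0.0178,0.0301],
    [-0.0124,0.0178,0.0301],
    [-0.0124,0.0178,0.0301],
    [-0.0124,0.0178,0.0301],
    [-0.0124,0.0178,0.0301],
    [-0.0124,0.0178,0.0301],
    [-0.0124,0.0178,0.0301]
  ],
  "roll": [0,0,0,0,0,0,0,0,0,0],
  "hand": [0,0,0,0,0,0,0,0,0,0]
}}

```text
t: 23.85
tcp_pos: [0.2036, 0.6034, 0.4038]
eef_rot: [[0.023, 0.999, -0.022], [0.543, -0.031, -0.839], [-0.839, 0.007, -0.544]]
contact_force: [1.1, 0.7, -0.3]
grip_width: 0.0004
```

Emit:
{"method": "step_arm", "body": {
  "slide": [
    [-0.0124,0.0178,0.0301],
    [-0.0124,0.0178,0.0301],
    [-0.0124,0.0178,0.0301],
    [-0.0124,0.0178,0.0301],
    [-0.0124,0.0178,0.0301],
    [-0.0124,0.0178,0.0301],
    [-0.0124,0.0178,0.0301],
    [-0.0124,0.0178,0.0301],
    [-0.0124,0.0178,0.0301],
    [-0.0124,0.0178,0.0301]
  ],
  "roll": [0,0,0,0,0,0,0,0,0,0],
  "hand": [0,0,0,0,0,0,0,0,0,0]
}}

```text
t: 24.68
tcp_pos: [0.3722, 0.2777, 0.3459]
eef_rot: [[0.025, 0.999, -0.022], [0.542, -0.032, -0.84], [-0.84, 0.009, -0.543]]
contact_force: [0.7, 1.2, 0.1]
grip_width: 0.0004
```

Run:
```python
from h import *
plan([.641,-.24,.25],-1.8)
```

```text
t 24.68 tcp [0.3722 0.2777 0.3459] az -1.82 x [ 0.025  0.542 -0.84 ] grip 0.0004 F [0.7 1.2 0.1] q [ 0.06 -0.54  1.95  0.57  1.65  0.16]
roll -0.0003 then slide [-0.1936  0.2841  0.4809]
```

Emit:
{"method": "step_arm", "body": {
  "slide": [
    [-0.0121,0.0178,0.03],
    [-0.0121,0.0178,0.03],
    [-0.0121,0.0178,0.03],
    [-0.0121,0.0178,0.03],
    [-0.0121,0.0178,0.03],
    [-0.0121,0.0178,0.03],
    [-0.0121,0.0178,0.03],
    [-0.0121,0.0178,0.03]
  ],
  "roll": [0,0,0,0,0,0,0,0],
  "hand": [0,0,0,0,0,0,0,0]
}}

```text
t: 25.35
tcp_pos: [0.507, 0.0188, 0.2974]
eef_rot: [[0.024, 0.999, -0.023], [0.541, -0.032, -0.84], [-0.841, 0.008, -0.541]]
contact_force: [0.4, 1.0, 0.7]
grip_width: 0.0002
```

Emit:
{"method": "step_arm", "body": {
  "slide": [
    [-0.0121,0.0178,0.03],
    [-0.0121,0.0178,0.03],
    [-0.0121,0.0178,0.03],
    [-0.0121,0.0178,0.03],
    [-0.0121,0.0178,0.03],
    [-0.0121,0.0178,0.03],
    [-0.0121,0.0178,0.03],
    [-0.0121,0.0178,0.03]
  ],
  "roll": [0,0,0,0,0,0,0,0],
  "hand": [0,0,0,0,0,0,0,0]
}}

```text
t: 26.02
tcp_pos: [0.6417, -0.2394, 0.2493]
eef_rot: [[0.023, 0.999, -0.023], [0.541, -0.032, -0.841], [-0.841, 0.007, -0.541]]
contact_force: [-0.1, -0.1, 0.3]
grip_width: 0.0002
```

Run:
```python
from h import *
plan([.642,-.200,.057],-1.8)
t=grab_frame("top")[:,:,::-1];cv2.imwrite("pics/t8.png",t);s=grab_frame("scene")[:,:,::-1];cv2.imwrite("pics/s8.png",s)
cv2.imwrite("pics/g8.png",np.hstack([cv2.resize(t[150:290,250:450],(460,322)),cv2.resize(s[180:340,190:360],(340,322))]))
```

```text
t 26.02 tcp [ 0.6417 -0.2394  0.2493] az -1.82 x [ 0.023  0.541 -0.841] grip 0.0002 F [-0.1 -0.1  0.3] q [-0.68  0.63  0.92  0.48  1.92 -0.56]
roll -0.0004 then slide [ 0.183  -0.0023  0.0709]
```

View pics/g8.png

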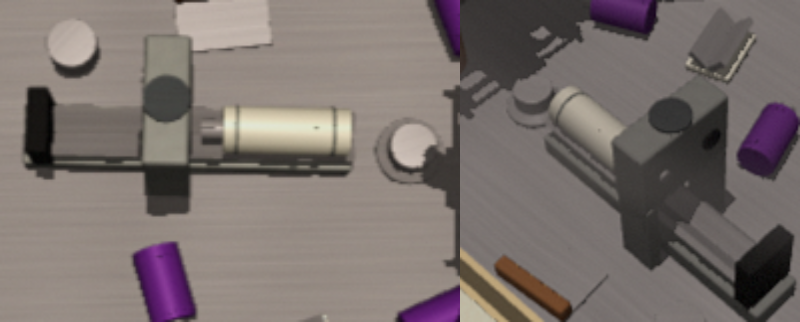

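The long roller lies in the groove, its tail flush near the open end and its stub just short of the head. The cutter is clear below the tool path.

Emit:
{"method": "step_arm", "body": {
  "slide": [
    [0.026,0,0.01],
    [0.026,0,0.01],
    [0.026,0,0.01],
    [0.026,0,0.01],
    [0.026,0,0.01],
    [0.022,0,0.009],
    [0.016,-0.001,0.007],
    [0.01,-0.001,0.004],
    [0.005,0,0.001],
    [0,0,0]
  ],
  "roll": [0,0,0,0,0,0,0,0,0,0],
  "hand": [0,0,0,0,0,0,0,0,0,0]
}}

```text
t: 26.95
tcp_pos: [0.6408, -0.1974, 0.0567]
eef_rot: [[0.021, 1.0, -0.023], [0.542, -0.031, -0.84], [-0.84, 0.005, -0.542]]
contact_force: [-0.0, -0.4, 0.2]
grip_width: 0.0004
```

Run:
```python
from h import *
plan([.642,-.175,.057],-1.8)
f=lambda x,y:(250+x/2.3,150+y/2.3)
print("tail",ray("top",*f(352,132),.061),"tip",ray("top",*f(201,132),.061),"head",ray("top",*f(191,40),.175),"stopface",ray("top",*f(52,100),.089))
```

```text
t 26.95 tcp [ 0.6408 -0.1974  0.0567] az -1.77 x [ 0.021  0.542 -0.84 ] grip 0.0004 F [-0.  -0.4  0.2] q [-0.63  0.7   1.17  0.47  1.61 -0.67]
roll 0.0005 then slide [ 0.0119  0.0005 -0.019 ]
tail [ 0.64399647 -0.16303938  0.061     ] tip [ 0.64657718 -0.02533376  0.061     ] head [ 0.7009156  -0.01747114  0.175     ] stopface [0.67250843 0.10845995 0.089     ]
```

Emit:
{"method": "step_arm", "body": {
  "slide": [
    [0.0022,0,-0.0034],
    [0.0022,0,-0.0034],
    [0.0022,0,-0.0034],
    [0.0022,0,-0.0034],
    [0.0022,0,-0.0034],
    [0.0016,0,-0.0025],
    [0.0011,0,-0.0017],
    [0.0011,0,-0.0017],
    [0.0011,0,-0.0017],
    [0.0011,0,-0.0017]
  ],
  "roll": [0,0,0,0,0,0,0,0,0,0],
  "hand": [0,0,0,0,0,0,0,0,0,0]
}}

```text
t: 27.78
tcp_pos: [0.642, -0.1666, 0.0568]
eef_rot: [[0.022, 0.999, -0.023], [0.542, -0.031, -0.84], [-0.84, 0.005, -0.542]]
contact_force: [-0.8, 0.5, -0.3]
grip_width: 0.0005
```

Emit:
{"method": "step_arm", "body": {
  "slide": [
    [0.0011,0,-0.0017],
    [0.0011,0,-0.0017],
    [0.0011,0,-0.0017],
    [0.0011,0,-0.0017],
    [0.0011,0,-0.0017]
  ],
  "roll": [0,0,0,0,0],
  "hand": [0,0,0,0,0]
}}

```text
t: 28.2
tcp_pos: [0.6424, -0.1567, 0.0568]
eef_rot: [[0.022, 0.999, -0.023], [0.541, -0.032, -0.84], [-0.84, 0.006, -0.542]]
contact_force: [-1.1, -3.6, 0.1]
grip_width: 0.0005
```

Emit:
{"method": "step_arm", "body": {
  "slide": [
    [0.0016,0,-0.0025],
    [0.0022,0,-0.0034],
    [0.0022,0,-0.0034],
    [0.0022,0,-0.0034],
    [0.0022,0,-0.0034],
    [0.0022,0,-0.0034],
    [0.0022,0,-0.0034],
    [0.0022,0,-0.0034],
    [0.0022,0,-0.0034],
    [0.0022,0,-0.0034]
  ],
  "roll": [0,0,0,0,0,0,0,0,0,0],
  "hand": [0,0,0,0,0,0,0,0,0,0]
}}

```text
t: 29.03
tcp_pos: [0.6438, -0.1168, 0.0569]
eef_rot: [[0.022, 0.999, -0.023], [0.542, -0.031, -0.84], [-0.84, 0.006, -0.542]]
contact_force: [0.9, -3.5, -0.4]
grip_width: 0.0007
```

Emit:
{"method": "step_arm", "body": {
  "slide": [
    [0.0022,0,-0.0034],
    [0.0022,0,-0.0034],
    [0.0022,0,-0.0034],
    [0.0022,0,-0.0034],
    [0.0022,0,-0.0034],
    [0.0022,0,-0.0034],
    [0.0022,0,-0.0034],
    [0.0016,0,-0.0025],
    [0.0011,0,-0.0017],
    [0.0011,0,-0.0017]
  ],
  "roll": [0,0,0,0,0,0,0,0,0,0],
  "hand": [0,0,0,0,0,0,0,0,0,0]
}}

```text
t: 29.87
tcp_pos: [0.645, -0.0817, 0.057]
eef_rot: [[0.022, 0.999, -0.023], [0.542, -0.031, -0.84], [-0.84, 0.006, -0.542]]
contact_force: [2.5, -4.3, 0.6]
grip_width: 0.0005
```

Run:
```python
from h import *
plan([.6472,-.030,.057],-1.8)
f=cv2.imread("pics/s8.png");g=grab_frame("scene")[:,:,::-1];cv2.imwrite("pics/s9.png",g);cv2.imwrite("pics/t9.png",grab_frame("top")[:,:,::-1])
```

```text
t 29.87 tcp [ 0.645  -0.0817  0.057 ] az -1.79 x [ 0.022  0.542 -0.84 ] grip 0.0005 F [ 2.5 -4.3  0.6] q [-0.5   0.57  1.36  0.51  1.5  -0.58]
roll 0.0001 then slide [ 0.028   0.0006 -0.0435]
```

Emit:
{"method": "step_arm", "body": {
  "slide": [
    [0.0013,0,-0.0021],
    [0.0013,0,-0.0021],
    [0.0013,0,-0.0021],
    [0.0013,0,-0.0021],
    [0.0013,0,-0.0021],
    [0.0013,0,-0.0021],
    [0.0013,0,-0.0021],
    [0.0013,0,-0.0021],
    [0.0013,0,-0.0021],
    [0.0013,0,-0.0021]
  ],
  "roll": [0,0,0,0,0,0,0,0,0,0],
  "hand": [0,0,0,0,0,0,0,0,0,0]
}}

```text
t: 30.8
tcp_pos: [0.6455, -0.0572, 0.0572]
eef_rot: [[0.022, 0.999, -0.023], [0.542, -0.031, -0.84], [-0.84, 0.006, -0.542]]
contact_force: [2.1, -4.4, 1.6]
grip_width: 0.0004
```

Emit:
{"method": "step_arm", "body": {
  "slide": [
    [0.0011,0,-0.0017],
    [0.0011,0,-0.0017],
    [0.0011,0,-0.0017],
    [0.0011,0,-0.0017],
    [0.0011,0,-0.0017],
    [0.0011,0,-0.0017],
    [0.0005,0,-0.0008]
  ],
  "roll": [0,0,0,0,0,0,0],
  "hand": [0,0,0,0,0,0,0]
}}

```text
t: 31.38
tcp_pos: [0.646, -0.044, 0.0573]
eef_rot: [[0.022, 0.999, -0.023], [0.542, -0.031, -0.84], [-0.84, 0.006, -0.542]]
contact_force: [2.8, -4.6, 1.1]
grip_width: 0.0004
```

Run:
```python
from h import *
plan([.6472,-.030,.057],-1.8)
```

```text
t 31.38 tcp [ 0.646  -0.044   0.0573] az -1.79 x [ 0.022  0.542 -0.84 ] grip 0.0004 F [ 2.8 -4.6  1.1] q [-0.45  0.54  1.4   0.52  1.46 -0.55]
roll 0.0001 then slide [ 0.0079  0.0008 -0.0117]
```

Emit:
{"method": "step_arm", "body": {
  "slide": [
    [0.0005,0,-0.0008],
    [0.0005,0,-0.0008],
    [0.0005,0,-0.0008],
    [0.0005,0,-0.0008],
    [0.0005,0,-0.0008],
    [0.0005,0,-0.0008],
    [0.0005,0,-0.0008],
    [0.0005,0,-0.0008]
  ],
  "roll": [0,0,0,0,0,0,0,0],
  "hand": [0,0,0,0,0,0,0,0]
}}

```text
t: 32.05
tcp_pos: [0.6462, -0.0367, 0.0574]
eef_rot: [[0.022, 0.999, -0.023], [0.542, -0.031, -0.84], [-0.84, 0.006, -0.542]]
contact_force: [1.7, -4.6, 1.5]
grip_width: 0.0005
```

Emit:
{"method": "step_arm", "body": {
  "slide": [
    [0.0005,0,-0.0008],
    [0.0005,0,-0.0008],
    [0.0005,0,-0.0008]
  ],
  "roll": [0,0,0],
  "hand": [0,0,0]
}}

```text
t: 32.3
tcp_pos: [0.6463, -0.0338, 0.0574]
eef_rot: [[0.022, 0.999, -0.023], [0.542, -0.031, -0.84], [-0.84, 0.006, -0.542]]
contact_force: [2.1, -3.8, 1.4]
grip_width: 0.0002
```

Emit:
{"method": "step_arm", "body": {
  "slide": [
    [0.0005,0,-0.0008],
    [0.0005,0,-0.0008],
    [0.0005,0,-0.0008]
  ],
  "roll": [0,0,0],
  "hand": [0,0,0]
}}

```text
t: 32.55
tcp_pos: [0.6463, -0.031, 0.0574]
eef_rot: [[0.022, 0.999, -0.023], [0.542, -0.031, -0.84], [-0.84, 0.006, -0.542]]
contact_force: [2.6, -4.9, 0.4]
grip_width: 0.0006
```

Emit:
{"method": "step_arm", "body": {
  "slide": [
    [0.0005,0,-0.0008],
    [0.0005,0,-0.0008]
  ],
  "roll": [0,0],
  "hand": [0,0]
}}

```text
t: 32.72
tcp_pos: [0.6464, -0.0292, 0.0575]
eef_rot: [[0.022, 0.999, -0.023], [0.542, -0.031, -0.84], [-0.84, 0.006, -0.542]]
contact_force: [2.5, -4.5, 0.4]
grip_width: 0.0003
```

Emit:
{"method": "step_arm", "body": {
  "slide": [
    [0.0005,0,-0.0008],
    [0.0005,0,-0.0008]
  ],
  "roll": [0,0],
  "hand": [0,0]
}}

```text
t: 32.88
tcp_pos: [0.6465, -0.0273, 0.0575]
eef_rot: [[0.022, 0.999, -0.023], [0.542, -0.031, -0.84], [-0.84, 0.006, -0.542]]
contact_force: [3.0, -6.4, 1.6]
grip_width: 0.0002
```

Emit:
{"method": "step_arm", "body": {
  "slide": [
    [0.0005,0,-0.0008],
    [0.0005,0,-0.0008]
  ],
  "roll": [0,0],
  "hand": [0,0]
}}

```text
t: 33.05
tcp_pos: [0.6467, -0.0269, 0.0574]
eef_rot: [[0.022, 0.999, -0.024], [0.539, -0.032, -0.841], [-0.842, 0.006, -0.54]]
contact_force: [1.8, -13.8, 1.5]
grip_width: 0.0005
```

The push force rose from 4.5 N to 13.8 N with the TCP stalled at y = -0.027. That puts the tail at about -0.021, where I expected home. I'll back off along the groove and then rise.

Emit:
{"method": "step_arm", "body": {
  "slide": [
    [0,0,0],
    [-0.0005,0,0.0008],
    [-0.0022,0,0.0034],
    [-0.006,0,0.009],
    [-0.011,0,0.017],
    [-0.016,0,0.025],
    [-0.016,0,0.025],
    [-0.03,0,0.01],
    [-0.035,0,0],
    [-0.035,0,0]
  ],
  "roll": [0,0,0,0,0,0,0,0,0,0],
  "hand": [0,0,0,0,0,0,0,0,0,0]
}}

```text
t: 33.88
tcp_pos: [0.6393, -0.1839, 0.1351]
eef_rot: [[0.018, 1.0, -0.026], [0.544, -0.031, -0.838], [-0.839, 0.001, -0.545]]
contact_force: [0.5, 0.3, 0.4]
grip_width: 0.0007
```

Emit:
{"method": "step_arm", "body": {
  "slide": [
    [-0.035,0,0],
    [-0.035,0,0],
    [0,0,0],
    [0,0,0]
  ],
  "roll": [0,0,0,0],
  "hand": [0,0,0,0]
}}

```text
t: 34.22
tcp_pos: [0.6401, -0.2231, 0.1971]
eef_rot: [[0.025, 0.999, -0.023], [0.54, -0.032, -0.841], [-0.841, 0.009, -0.541]]
contact_force: [-0.3, 0.2, -0.3]
grip_width: 0.0003
```

Run:
```python
from h import *
plan([.6472,-.030,.057],-1.8)
t=grab_frame("top")[:,:,::-1];s=grab_frame("scene")[:,:,::-1]
cv2.imwrite("pics/t10.png",t);cv2.imwrite("pics/s10.png",s)
o=np.vstack([np.hstack([cv2.resize(t[165:245,250:350],(400,320),interpolation=cv2.INTER_CUBIC),cv2.resize(s[225:345,240:390],(400,320),interpolation=cv2.INTER_CUBIC)]),np.hstack([cv2.resize(t,(373,280)),cv2.resize(s,(373,280)),np.zeros((280,54,3),np.uint8)])])
cv2.imwrite("pics/g10.png",o)
```

```text
t 34.22 tcp [ 0.6401 -0.2231  0.1971] az -1.85 x [ 0.025  0.54  -0.841] grip 0.0003 F [-0.3  0.2 -0.3] q [-0.66  0.62  1.03  0.47  1.82 -0.59]
roll -0.0009 then slide [ 0.2223 -0.0003 -0.0868]
```

View pics/g10.png

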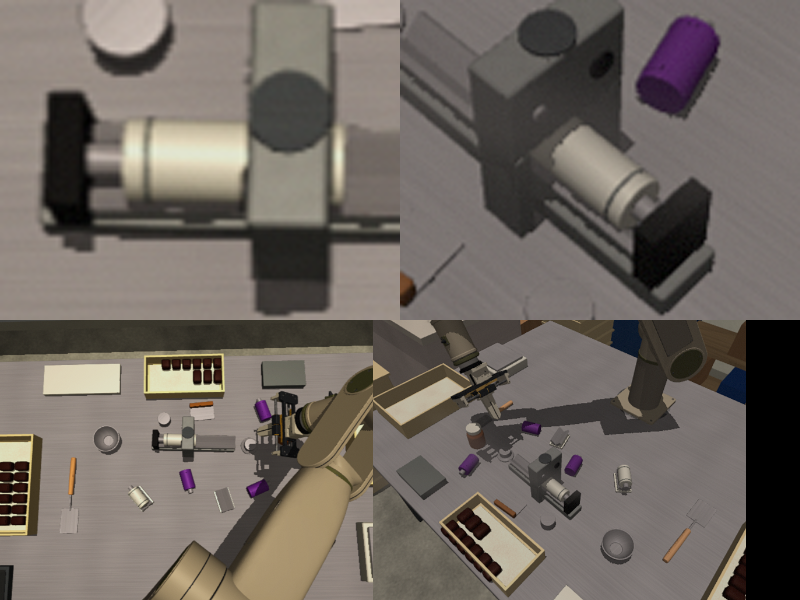

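The stub meets the stop's face at crop px (87,160), and the barrel runs under the head. The short roller lies in rest_b, the bystanders are where they were, and the tool is clear.

```bash
python3 -c "
from station import *
print(sign_off(),observe()['t'])"
```

```text
the job is handed in; nothing more can be done
the job is handed in; nothing more can be done
```

The roller change is done and handed in at about 34 s of the 72 s allowed. The short roller is on the empty rest, and the long roller is home against the stop. The robot is holding and touching nothing.

- **Short roller:** I lifted it out of the groove, carried it level and laid it in rest_b. It pressed with up to about 24 N on touching down, was eased off and released, and then lay squarely in the V.
- **Long roller:** I laid it in the open part of the groove with its stub towards the stop, let go, and pushed it from behind at 12 mm/s over the last stretch.
- **Leaning the gripper:** the moves cannot command a lean. I got 33° by driving the arm past its reach, high up and to the left, and the tilt stayed after I came back in.
- **Home against the stop:** the push took about 3.5 to 5 N. At the stop the force rose to 13.8 N and the tool stalled, with the tail within about 1 mm of the expected home point.
- **Last pictures:** the stub is at the stop face, and the bystanders and purple look-alikes look unmoved by eye. I did not measure them or compare the pictures numerically.

**Disagreements:** my camera estimate of the long roller's position was about 4 to 5 mm off sideways, which I corrected from the deflection when the gripper closed. The stop face measured 0.108 to 0.111 m in y from the cameras, against about 0.1135 m worked out from the head's position. I relied on the force at contact to settle that.

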